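# Snap the amber filter over its culture dish

## Robot

A 6-joint arm with a two-finger parallel gripper is mounted at the origin on a cart in front of the work surface, level with it; the furniture and walls round the work are solid. World frame = base frame: x ahead of the robot, y to its left, z up, the work surface at z = 0. Lengths are in m, angles in rad, forces in N, time in s.
With the tool pointing down it reaches from about 0.275 to 0.725 m from the base axis. Payload 5.6 kg.
Tool frame: the origin (TCP) lies midway between the tips of the shut fingers; the grasp point (between the pads) lies 19 mm behind it (robot.tcp_to_grasp is the distance from the TCP to the grasp point, in m); z points along the fingers, y is the line along which they close (so a half turn about z gives the same grasp; the last joint's range is limited). The gripper opens to 85 mm and grips with 20 to 120 N. Pads are 22 mm wide; open, the fingers measure 114 mm over their backs; the gripper's body (76 mm by 85 mm) begins 54 mm behind the grasp point. The pads swing forward as they close: fully open they stand 13 mm farther back than shut.
Start: joints at [1.473, 0.255, 0.108, 0, -1.424, -0.285], TCP at [0.205, 0.51, 0.231] pointing down, gripper open.
Joint ranges: [-2.95, 2.95], [-1.21, 1.97], [-1.09, 1.5], [-2.87, 1.71], [-2.94, -0.07], [-3.05, 3.05]. Speed limits (rad/s): [2.57, 2.57, 3.14, 3.14, 3.14, 3.14].

## Interface

Orientations are given as a rotation vector (axis times angle).
In Python, from workcell import robot gives the robot as it stands.
- The arm moves only by the tool send_rows, never from a script. Its argument "plan" is text: rows parted by semicolons, each of 7 numbers parted by spaces: the shift along the world's x, y, z in units of 4 cm (1.0 is 4 cm), then the turn, a rotation vector about the world's x, y, z in units of 6 degrees (1.0 is 6 degrees), then the opening, from 0 (shut) to 1 (fully open). In form: x y z ax ay az fingers; .... A call has 1 to 20 rows; each row shifts and turns the commanded pose from where the row before left it; what a row does not reach is not made up. A row lasts 1/8 s, in which the tool goes at most 62.5 mm and 10.7 degrees, less where a joint would pass 70% of its speed; a pose out of reach is approached as far as the arm can. A call with a number of a shift or a turn outside -1 to 1 is refused whole. A call with a gripper value outside its range is refused whole. The fingers move at their own pace and stop on an object; "force" is the grip in N (left out, the last holds). Time passes only in rows, so rows that do not move let the fingers close. It gives the time, the measured TCP pose, the force, the opening and the grip force at its end, in the units of the state.
- robot.read_state(): the state, without advancing time (a new reading comes with each control period).
- robot.read_camera(name): name is "scene" or "top" or "wrist"; returns the picture (420x560x3 uint8, red, green, blue); there is no depth.
- robot.get_calibration(name): a dict with "vertical_fov" (degrees; the focal length in pixels is half the picture's height over the tangent of half this angle, whatever the lens; pixels are square), "cx", "cy" (the principal point, pixels), "world_from_camera" (4x4, takes a point from camera to world coordinates); the wrist camera has in their place "mount" (4x4, takes a point from camera to tool coordinates, whose origin is the TCP and whose axes are the flange's). Camera axes: x right, y down, z forward; pixel columns grow to the right and rows downward; lengths in m; the calibration is good to about 2 mm. A picture is of the moment at which its call begins: read the wrist's pose just before it. get_calibration takes no time and is no camera call.
- robot.sign_off(): hands the job in; it is judged then, once.
Trained networks look in the newest picture that a camera, given by its name, has taken for a name from the list of things; names that differ only in an ending like _2 or _b are one class to them, and where a whole thing is asked for, a point or a joint stands for the part that bears it (a point fixed in the world has none). Each returns a list of dicts, best first, with "confidence" (0 to 1); they miss things now and then, are a little off and sometimes report something else, mostly with a low value. They report only what shows in the picture. A call takes as long as a camera call. They do not tell look-alikes from the thing itself.
- robot.outline_of(camera, label): "region" (420x560 bool, what is visible of it) and "bbox" ([left, top, right, bottom] in pixels, round what is visible of it).
- robot.landmark_of(camera, label): "point" ([row, column] in pixels: a listed point, or the origin of a listed thing).
The state is a dict: "t": time; "joints": joint angles; "joint_velocities": joint speeds; "effort": joint torques, N m; "tool_pos": TCP position; "tool_rot": TCP orientation; "force": force on the tool from outside, world axes, zero at the start; "moment": the same for the moment, N m; "grip_width": finger opening in m; "grip_force": force on a finger pad.
Only numpy, scipy, OpenCV 4.12 (cv2) and the standard library are available. Lean on these libraries where they do the work, as an engineer would, in place of code of your own. Each camera call takes 0.05 s, during which the arm holds its last target. There are 200 camera calls.

## Task

Two small viewing stands on the bench each have a spring-loaded filter flap that is parked leaning away from the little culture dish. Tip the flap with the amber filter over past its snap point so that it springs across and rests at its opposite stop, leaning over its dish, and let go of it. Leave the flap with the blue filter parked as it is.

Things in the scene. Friction and masses are not known exactly. Their poses are not given: they have to be found in the camera images.
- amber_flap (a joint): Angle (rad) of the amber filter flap: black frame 64 mm wide, 6 mm thick, orange-amber pane, white tab (26 mm wide) at its free end. 0 = parked, leaning 35 deg off vertical away from the dish; 0.61 = upright, the snap point; 1.22 = opposite stop, leaning 35 deg over the dish. A spring drives it from upright to either stop. About 2-4 N level on the tab tips it; past upright it snaps over by itself.
- amber_tip (a point): Middle of the outer edge of the white tab at the amber flap's free end, 80 mm from the hinge axis; moves with the flap. Parked, it is 111 mm above the bench and 46 mm out from the hinge axis, away from the dish; upright, 125 mm above the bench. Below the parked tab is only the stand's white base, 10 mm high, 90 x 170 mm, ending 85 mm out from the hinge axis, and two posts.
- amber_hinge (a point): Middle of the amber flap's level hinge axis, 45 mm above the bench, fixed to the fixed stand. The flap is tipped in the level direction from amber_tip (parked) to here, square to the axis. Nothing of the stand but the flap is higher than 58 mm. The dish (58 mm across) is centred 48 mm beyond the axis. The blue stand's hinge is at least 270 mm away.
- blue_flap (a joint): Angle (rad) of the flap with the blue pane on the second, otherwise identical stand; 0 = parked. It must stay parked.
Not all that is in view belongs to the job. Leave any yellow look-alike of the part that bears blue_flap alone.

How it is judged:
By the outcome, as a careful person would: the job done as asked, in the order asked, and still so for the second after the job is handed in, with the robot touching nothing.
It also fails if it takes over 35 s, if anything falls off the work surface, if the arm or the gripper's body presses on something with over 40 N, if the wrist force passes 120 N, or if a joint passes its speed limit or range.

## Working session

There is one attempt and no reset: what is moved stays moved. The work goes in short steps, Python scripts to look and compute and a tool call to move; the robot and the scene stay as the last step left them, time stands still between calls to the robot, and variables do not carry over. Pictures are saved under pics/ and viewed, at most 10 in all, crops included, and the job is handed in when it is done.

Besides the shell and the picture viewer there is one more tool, called by a JSON object that holds its "name" and its "arguments", one argument or row to a line. send_rows: Moves the arm, as the interface text tells. Its arguments: {"type":"object","properties":{"plan":{"type":"string"},"force":{"type":"number"}},"required":["plan"]}

```bash
mkdir -p pics
cat > h.py <<'E'
import numpy as np, cv2
from workcell import robot
def ray(cam,rc):
    c=robot.get_calibration(cam); f=210/np.tan(np.radians(c["vertical_fov"])/2)
    T=np.array(c["world_from_camera"]); d=T[:3,:3]@np.array([(rc[1]-c["cx"])/f,(rc[0]-c["cy"])/f,1])
    return T[:3,3],d
def atz(cam,rc,z):
    o,d=ray(cam,rc); return o+d*(z-o[2])/d[2]
E
python3 - <<'E'
from h import *
for c in ("scene","top"):
    im=robot.read_camera(c); cv2.imwrite(f"pics/{c}1.png",im[:,:,::-1])
    for l,z in (("amber_tip",.111),("amber_hinge",.045)):
        for r in robot.landmark_of(c,l)[:3]: print(c,l,np.round(r["point"],1),round(r["confidence"],2),atz(c,r["point"],z).round(3))
    for l in("amber_flap","blue_flap"):
        for r in robot.outline_of(c,l)[:3]: print(c,l,r["bbox"],round(r["confidence"],2))
    print(np.round(robot.get_calibration(c)["world_from_camera"],2).tolist())
s=robot.read_state();print(s["t"],s["tool_pos"],s["tool_rot"],s["grip_width"])
E
```

```text
scene amber_tip [159.7 178. ] 0.76 [0.459 0.268 0.111]
scene amber_hinge [181.6 190. ] 0.81 [0.468 0.226 0.045]
scene amber_flap [173.7, 158.7, 195.5, 184.6] 0.76
scene blue_flap [319.3, 245.9, 345.1, 282.6] 0.85
scene blue_flap [402.2, 287.8, 428.1, 321.9] 0.79
scene blue_flap [262.9, 200.2, 290.2, 234.7] 0.57
[[0.7, -0.39, 0.6, -0.39], [-0.72, -0.4, 0.57, -0.98], [0.02, -0.83, -0.56, 0.92], [0.0, 0.0, 0.0, 1.0]]
top amber_tip [222.  124.2] 0.95 [0.45  0.276 0.111]
top amber_hinge [221.  147.4] 0.82 [0.463 0.225 0.045]
top amber_flap [122.9, 210.8, 147.3, 231.4] 0.86
top blue_flap [252.2, 199.5, 271.6, 221.6] 0.76
top blue_flap [332.4, 216.0, 348.8, 235.9] 0.69
top blue_flap [406.7, 204.8, 418.9, 226.2] 0.66
[[-0.01, -0.98, 0.18, 0.22], [-1.0, 0.01, -0.02, -0.15], [0.02, -0.18, -0.98, 1.47], [0.0, 0.0, 0.0, 1.0]]
0.5 [0.20538197 0.51016094 0.23123731] [ 3.08410730e+00 -5.97634355e-01 -6.76457632e-05] 0.08528231683301636
```

View pics/scene1.png

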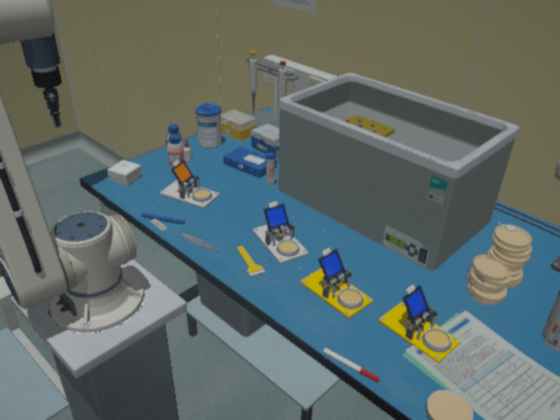

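View pics/top1.png

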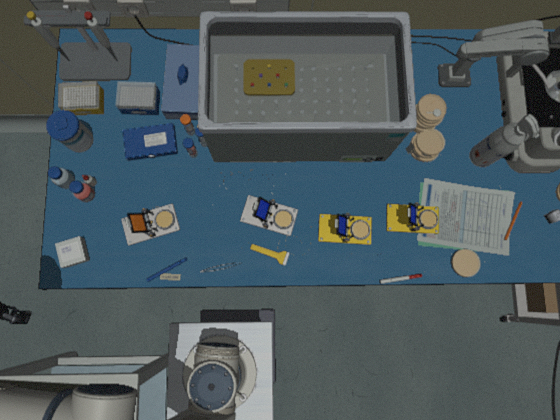

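The top view shows the amber stand (white base) at about column 150, row 224, with its dish at (164, 219). The networks' tip and hinge points match the picture. They are about 48 mm apart level (46 expected), and the push direction is about (0.23, -0.97). The blue stand is at (268, 213), and the yellow ones are look-alikes. Next I move behind the amber tab with the fingers shut and tool y along the push.

{"name": "send_rows", "arguments": {
  "plan": "0.74 -0.56 0 0 0 0.74 0;0.74 -0.56 0 0 0 0.74 0;0.74 -0.56 0 0 0 0.74 0;0.74 -0.56 0 0 0 0.74 0;0.74 -0.56 0 0 0 0.74 0;0.74 -0.56 0 0 0 0.74 0;0.74 -0.56 0 0 0 0.74 0;0.74 -0.56 0 0 0 0.74 0;0 0 0 0 0 0 0;0 0 0 0 0 0 0"
}}

```text
t: 1.75
tool_pos: [0.4421, 0.3311, 0.2312]
tool_rot: [-3.12, -0.37, 0.0]
force: [-0.1, 1.4, -0.5]
grip_width: -0.0003
grip_force: 0.0
```

Run:
```python
from h import *
from scipy.spatial.transform import Rotation as R
s=robot.read_state(); im=robot.read_camera("wrist"); cv2.imwrite("pics/w1.png",im[:,:,::-1])
c=robot.get_calibration("wrist"); T=np.eye(4); T[:3,:3]=R.from_rotvec(s["tool_rot"]).as_matrix(); T[:3,3]=s["tool_pos"]
T=T@np.array(c["mount"]); f=210/np.tan(np.radians(c["vertical_fov"])/2)
print(s["t"],s["tool_pos"],s["tool_rot"],s["grip_width"])
for l,z in (("amber_tip",.111),("amber_hinge",.045)):
    for r in robot.landmark_of("wrist",l)[:2]:
        p=r["point"]; d=T[:3,:3]@np.array([(p[1]-c["cx"])/f,(p[0]-c["cy"])/f,1]); print(l,np.round(p),round(r["confidence"],2),(T[:3,3]+d*(z-T[2,3])/d[2]).round(4))
```

```text
1.75 [0.44206647 0.33106171 0.23118975] [-3.11960018e+00 -3.70086164e-01  3.90996961e-04] -0.0002930963629312781
amber_tip [217. 352.] 0.95 [0.4452 0.2716 0.111 ]
amber_hinge [194. 382.] 0.92 [0.4577 0.2286 0.045 ]
```

View pics/w1.png

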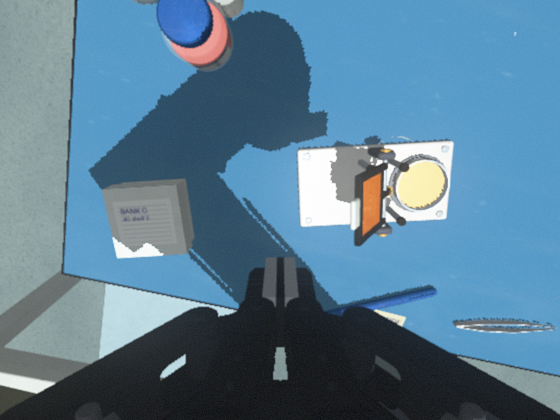

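The wrist picture shows the white tab edge at column 354, row 213 and the dish at (420, 183). That gives the tip at (0.445, 0.272), which agrees with the other views. I descend about 45 mm behind the tab, then push along (0.26, -0.97).

{"name": "send_rows", "arguments": {
  "plan": "-0.2 -0.4 0 0 0 0 0;0 0 -0.6 0 0 0 0;0 0 -0.7 0 0 0 0;0 0 -0.7 0 0 0 0;0 0 -0.7 0 0 0 0;0 0 -0.7 0 0 0 0;0 0 0 0 0 0 0;0.1 -0.4 0 0 0 0 0;0.1 -0.35 0 0 0 0 0;0.08 -0.3 0 0 0 0 0;0.08 -0.3 0 0 0 0 0"
}}

```text
t: 3.28
tool_pos: [0.4492, 0.2603, 0.096]
tool_rot: [-3.119, -0.371, -0.002]
force: [-0.0, 1.3, 0.3]
grip_width: -0.0003
grip_force: 0.5
```

{"name": "send_rows", "arguments": {
  "plan": "0.08 -0.3 0 0 0 0 0;0.08 -0.3 0 0 0 0 0;0.08 -0.3 0 0 0 0 0;0.08 -0.2 0 0 0 0 0;0 0 0 0 0 0 0"
}}

```text
t: 3.9
tool_pos: [0.4616, 0.2164, 0.0953]
tool_rot: [3.12, 0.37, -0.0]
force: [0.3, -0.0, 0.6]
grip_width: -0.0001
grip_force: 0.0
```

Run:
```python
from h import *
im=robot.read_camera("scene"); cv2.imwrite("pics/s2.png",cv2.resize(im[120:260,100:300,::-1],(800,560)))
```

```text
(no output)
```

View pics/s2.png

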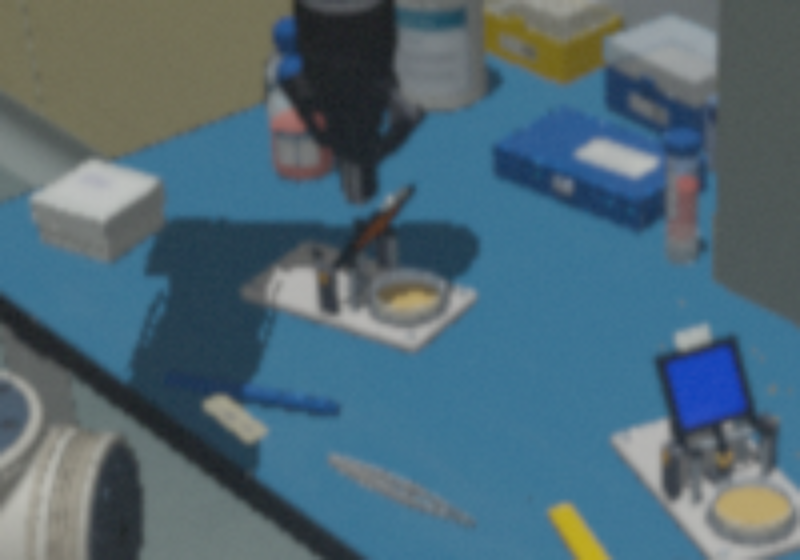

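The crop shows the amber flap now leaning to the dish side (its tip near column 405, row 190 of the crop), clear of the fingers, and the blue flap still parked. I back off and rise.

{"name": "send_rows", "arguments": {
  "plan": "-0.1 0.4 0 0 0 0 0;-0.1 0.4 0 0 0 0 0;-0.1 0.4 0.5 0 0 0 0;-0.1 0.4 0.8 0 0 0 0;-0.1 0.4 0.8 0 0 0 0;0 0 0.8 0 0 0 0;0 0 0.5 0 0 0 0;0 0 0 0 0 0 0;0 0 0 0 0 0 0;0 0 0 0 0 0 0;0 0 0 0 0 0 0"
}}

```text
t: 5.32
tool_pos: [0.4412, 0.2968, 0.2306]
tool_rot: [3.119, 0.371, -0.002]
force: [0.3, -1.0, 0.3]
grip_width: -0.0002
grip_force: 0.0
```

Run:
```python
from h import *
a=robot.read_camera("scene")[120:260,100:300,::-1]; b=robot.read_camera("wrist")[:,:,::-1]
cv2.imwrite("pics/s3.png",np.hstack([cv2.resize(a,(400,280)),cv2.resize(b,(373,280))]))
```

```text
(no output)
```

View pics/s3.png

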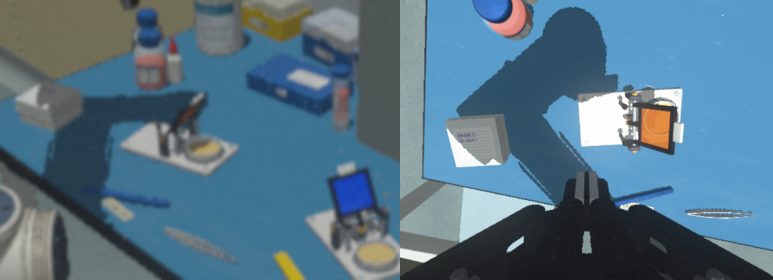

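The amber flap rests over its dish (wrist view, pane at (657, 128), tab at (678, 133)). The blue flap is parked and the robot is clear, so I hand in.

```bash
python3 -c "
from workcell import robot
print(robot.sign_off())"
```

```text
the job is handed in; nothing more can be done
None
```

The amber flap is tipped over and resting at its opposite stop, leaning over its dish; the blue flap was left parked, the robot is clear of everything, and the job is handed in at about 5.4 s.

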